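# Lay the tea tray

## Robot

A 6-joint arm with a two-finger parallel gripper is mounted at the origin on the work surface. World frame = base frame: x ahead of the robot, y to its left, z up, the work surface at z = 0. Lengths are in m, angles in rad, forces in N, time in s.
With the tool pointing down it reaches from about 0.35 to 0.975 m from the base axis. Payload 4.9 kg.
Tool frame: the origin (TCP) lies at the very end of the fingers, on their centre line; the grasp point (between the pads) lies 19 mm behind it; z points along the fingers, y is the direction in which the jaws open and shut (so a half turn about z gives the same grasp; the last joint's range is limited). The gripper opens to 85 mm and grips with 20 to 120 N. Pads are 22 mm wide; open, the fingers measure 114 mm over their backs; the gripper's body (76 mm by 85 mm) begins 54 mm behind the grasp point. The pads swing forward as they close: fully open they stand 13 mm farther back than shut.
Start: joints at [1.155, 0.053, 1.613, -0, 1.476, -0.119], TCP at [0.183, 0.598, 0.231] pointing down, gripper open.
Joint ranges: [-3.01, 3.01], [-1.01, 2.22], [0.06, 2.58], [-1.02, 4.17], [0.09, 2.62], [-3.14, 3.14]. Speed limits (rad/s): [2.57, 2.57, 3.14, 3.14, 3.14, 3.14].

## Interface

Orientations are given as a rotation vector (axis times angle).
In Python, from plant import manip gives the robot as it stands. The module is installed in compiled form; this text tells all that it offers. Calls block until the motion is done:
- manip.goto(position, orientation): joint-space move of the TCP to a pose.
- manip.move_l(position, ori=None, feed=0.15): straight line of the TCP; ori=None keeps the orientation; feed is the mean speed in m/s.
- manip.goto_joints(angles): joint-space move.
- manip.ungrasp() and manip.grab(): open the fingers fully, or close them until they stop; the grip force is fixed at half the most.
- manip.sleep(seconds).
- manip.inverse_kinematics(position, orientation): joint angles nearest the present ones, or None.
- manip.observe(): the state.
- manip.read_camera(name): name is "scene" or "top"; returns a dict with "color" (420x560x3 uint8, red, green, blue), "fx", "fy", "cx", "cy" (pixels), "R" (3x3) and "t" (3): a world point X has camera coordinates R X + t. Camera axes: x right, y down, z forward; pixel columns grow to the right and rows downward; lengths in m; the calibration is good to about 2 mm. A picture is of the moment at which its call begins. There is no depth.
A pose or a line that the arm cannot do raises manip.PlanningError and nothing moves.
- manip.finish_job(): hands the job in, once; it reports no verdict.
Trained networks look in the newest picture that a camera, given by its name, has taken for a name from the list of things; names that differ only in an ending like _2 or _b are one class to them, and where a whole thing is asked for, a point or a joint stands for the part that bears it (a point fixed in the world has none). Each returns a list of dicts, best first, with "score" (0 to 1); they miss things now and then, are a little off and sometimes report something else, mostly with a low value. They report only what shows in the picture. A call takes as long as a camera call. They do not tell look-alikes from the thing itself.
- manip.search_frame(camera, thing): "location" ([column, row] in pixels, amid what is visible of it).
- manip.regions_of(camera, thing): "pixels" (420x560 bool, what is visible of it) and "location" ([column, row] in pixels, amid what is visible of it).
- manip.landmark_of(camera, thing): "location" ([column, row] in pixels: a listed point, or the origin of a listed thing).
The state is a dict: "clock": time; "joint_positions": joint angles; "dq": joint speeds; "effort": joint torques, N m; "tool_pos": TCP position; "ee_rot": TCP orientation; "wrist_force": force on the tool from outside, world axes, zero at the start; "wrist_torque": the same for the moment, N m; "grip_width": opening from 0.0 (shut) to 1.0 (fully open).
Only numpy, scipy, OpenCV 4.12 (cv2) and the standard library are available. Lean on these libraries where they do the work, as an engineer would, in place of code of your own. Each camera call takes 0.05 s, during which the arm holds its last target.

## Task

Lay the tea things: put the lid on the gaiwan, stand the steel pitcher in the middle of the coaster beside the gaiwan and the tea caddy in the middle of the coaster beside the clay toad, and take the tall narrow cup out of the rack and stand it on the tray midway between the gaiwan and the toad, in line with them. Set each thing down gently and upright, do not drop it; do not shift the gaiwan or the toad, and leave the two low cups standing in the rack.

Things in the scene. Friction and masses are not known exactly. Their poses are not given: they have to be found in the camera images.
- lid: Celadon gaiwan lid, 92 mm wide, 37 mm high, 90 g, on the counter. Origin: centre of its underside, z up. From below: tapered plug (60 mm wide at the foot, 68 at 10 mm up), cover (92 mm wide, 10 to 14 mm up, doming to 20), round knob on the axis (20 to 22 mm wide, 20 to 37 mm up) to grip it by. Seated, the plug hangs in the bowl and its origin is 48 mm above the gaiwan's.
- pitcher: Stainless steel pitcher on the counter: open cylinder 62 mm in diameter, 85 mm high, 3 mm wall, about 220 g. Origin: centre of its underside, z up. A loop handle stands out on its +y side to 54 mm from the axis, a small spout on its -y side to 42 mm; the sides along its x axis are clear to grip. Any yaw is right at the end.
- caddy: Tea caddy on the counter: white ceramic cylinder with a brown wooden lid fixed on, 56 mm in diameter, 78 mm high, about 220 g. Origin: centre of its underside, z up.
- tall_cup: Tall narrow celadon cup, 36 mm in diameter, 62 mm high, 3 mm wall, 60 g; origin: centre of its underside, z up. Starts in one of three slots of a fixed bamboo rack (80 by 215 mm, floor 12 mm above the counter): three cups in a row along the rack's y, 70 mm apart, 8 mm high slats between. Its x axis points across the row: grip it along x. Any yaw at the end.
- gaiwan: Celadon bowl on an attached saucer, lid off, 250 g, loose; stands on a bamboo tray (fixed, 140 by 300 mm, top 12 mm above the counter), on its long midline, 85 mm from its centre towards one end. Origin: centre of the underside, z up. Saucer 100 mm wide; bowl rim 86 mm wide outside, 78 inside, 58 mm above the origin. Not to be shifted.
- toad: Brown clay toad figure, about 65 mm wide, 53 mm high, 400 g, loose; stands on the same tray, 85 mm from its centre towards the other end (170 mm from the gaiwan). Origin: centre of its underside, z up; x along the tray's short side, y along its long side, on the line to the gaiwan. Not to be shifted.
- coaster_a: One of two like dark wooden discs, 84 mm in diameter, 6 mm thick, fixed to the counter, one beyond each end of the tray. The one beside the gaiwan (or toad) is 125 to 160 mm from it, the other about 300 mm; which of a and b is where changes. Origin: centre of its underside, on the counter.
- coaster_b: The other coaster, just like coaster_a.
- low_cup_a: One of two like low wide celadon cups in the rack, 56 mm wide, 36 mm high; origin: centre of its underside. To be left in place.
- low_cup_b: The other low cup in the rack, just like low_cup_a.
Mind the look-alikes: they are no part of the job. Leave any purple or yellow look-alike of the tall_cup alone.

How it is judged:
At the end, for the whole second after the job is handed in: Lid flat on the gaiwan, centred to 8 mm; pitcher on the gaiwan's coaster, caddy on the toad's, centred to 12 mm; tall cup on the tray within 100 mm of gaiwan and toad and 15 mm of their line; those two and the low cups moved under 15 mm; all upright to 0.08 rad, released, at rest (horizontal distance between lid and gaiwan below 0.008 m and z of lid in the frame of gaiwan between 0.044 and 0.052 m and linear speed of each of lid, pitcher, caddy, tall_cup, gaiwan, toad, low_cup_a, low_cup_b below 0.02 m/s and angle between each of lid, pitcher, caddy, tall_cup, gaiwan, toad, low_cup_a, low_cup_b's own z axis and vertical below 0.08 rad and ((horizontal distance between coaster_a and gaiwan below 0.2 m and horizontal distance between pitcher and coaster_a below 0.012 m) or (horizontal distance between coaster_b and gaiwan below 0.2 m and horizontal distance between pitcher and coaster_b below 0.012 m)) and height (world z) of pitcher between 0.003 and 0.01 m and ((horizontal distance between coaster_a and toad below 0.2 m and horizontal distance between caddy and coaster_a below 0.012 m) or (horizontal distance between coaster_b and toad below 0.2 m and horizontal distance between caddy and coaster_b below 0.012 m)) and height (world z) of caddy between 0.003 and 0.01 m and horizontal distance between tall_cup and gaiwan below 0.1 m and horizontal distance between tall_cup and toad below 0.1 m and x of tall_cup in the frame of toad between -0.015 and 0.015 m and height (world z) of tall_cup between 0.009 and 0.016 m and distance of each of gaiwan, toad, low_cup_a, low_cup_b from where it was at the start of the episode below 0.015 m); the robot touches nothing.
It fails at once if the gaiwan or the toad is shifted by more than 15 mm, or tipped ((distance of gaiwan from where it was at the start of the episode above 0.015 m or angle between gaiwan's own z axis and vertical above 0.3 rad) or (distance of toad from where it was at the start of the episode above 0.015 m or angle between toad's own z axis and vertical above 0.3 rad)).
It fails at once if a low cup is shifted by more than 15 mm, or tipped ((distance of low_cup_a from where it was at the start of the episode above 0.015 m or angle between low_cup_a's own z axis and vertical above 0.3 rad) or (distance of low_cup_b from where it was at the start of the episode above 0.015 m or angle between low_cup_b's own z axis and vertical above 0.3 rad)).
It fails at once if a thing is dropped on its place (faster than 0.6 m/s close above it) ((horizontal distance between lid and gaiwan below 0.03 m and height (world z) of lid below 0.1 m and linear speed of lid above 0.6 m/s) or ((horizontal distance between pitcher and coaster_a below 0.03 m or horizontal distance between pitcher and coaster_b below 0.03 m) and height (world z) of pitcher below 0.05 m and linear speed of pitcher above 0.6 m/s) or ((horizontal distance between caddy and coaster_a below 0.03 m or horizontal distance between caddy and coaster_b below 0.03 m) and height (world z) of caddy below 0.05 m and linear speed of caddy above 0.6 m/s) or (horizontal distance between tall_cup and gaiwan below 0.11 m and horizontal distance between tall_cup and toad below 0.11 m and height (world z) of tall_cup below 0.06 m and linear speed of tall_cup above 0.6 m/s)).
It also fails if it takes over 109 s, if anything falls off the work surface, if the arm or the gripper's body presses on something with over 40 N, if the wrist force passes 120 N, or if a joint passes its speed limit or range.

## Working session

There is one attempt and no reset: what is moved stays moved. The work goes in short steps, each a Python script; the robot and the scene stay as the last script left them, time stands still between calls to the robot, and variables do not carry over. Pictures are saved under pics/ and viewed, and the job is handed in when it is done.

```bash
mkdir -p pics; ls
python3 - <<'E'
from plant import manip
import cv2,numpy as np
for c in ("top","scene"):
    d=manip.read_camera(c); cv2.imwrite(f"pics/{c}0.png",d["color"][:,:,::-1])
    print(c,d["fx"],d["fy"],d["cx"],d["cy"],np.round(d["R"],4).tolist(),np.round(d["t"],4).tolist(), (-d["R"].T@d["t"]).round(3))
    for n in ["lid","pitcher","caddy","tall_cup","gaiwan","toad","coaster_a","low_cup_a"]:
        print(n,[(np.round(r["location"],1).tolist(),round(r["score"],2)) for r in manip.landmark_of(c,n)])
s=manip.observe();print(s["clock"],s["ee_rot"],s["wrist_force"],s["grip_width"])
E
```

```text
pics
top 404.9727263737741 404.9727263737741 281.9600233194179 200.03479345683536 [[0.0137, -0.9998, 0.0158], [-0.9851, -0.0162, -0.1712], [0.1714, -0.0132, -0.9851]] [-0.03, 0.6359, 0.9737] [ 0.46  -0.007  1.069]
lid [([416.0, 235.0], 0.73), ([186.7, 272.1], 0.71)]
pitcher [([126.3, 265.3], 0.6)]
caddy [([213.4, 200.0], 0.96), ([301.8, 193.6], 0.65), ([242.7, 262.9], 0.64)]
tall_cup [([274.7, 154.0], 0.76), ([297.6, 150.2], 0.6), ([300.2, 194.1], 0.57), ([282.9, 129.5], 0.52)]
gaiwan [([309.7, 254.9], 0.86), ([212.5, 199.0], 0.26)]
toad [([240.2, 268.9], 0.7)]
coaster_a [([361.6, 253.6], 0.73), ([184.2, 269.0], 0.71)]
low_cup_a [([272.6, 197.7], 0.92), ([327.7, 193.0], 0.77)]
scene 471.83894972569243 471.83894972569243 280.4549901017865 210.54828430663284 [[0.5306, 0.8474, 0.0198], [0.61, -0.3656, -0.703], [-0.5885, 0.3851, -0.7109]] [-0.336, -0.3679, 1.5934] [ 1.34  -0.463  0.881]
lid [([124.9, 257.9], 0.81), ([224.8, 200.6], 0.51)]
pitcher [([357.0, 137.4], 0.68)]
caddy [([331.4, 196.8], 0.71)]
tall_cup [([322.8, 275.0], 0.83), ([288.8, 267.8], 0.69), ([315.5, 251.2], 0.66), ([264.4, 231.8], 0.63), ([358.5, 140.8], 0.45)]
gaiwan [([227.9, 203.4], 0.96), ([286.6, 214.4], 0.22)]
toad [([275.5, 170.4], 0.86)]
coaster_a [([179.9, 222.1], 0.86), ([315.8, 152.6], 0.84), ([287.8, 218.3], 0.7), ([127.1, 258.2], 0.58), ([330.5, 198.6], 0.47)]
low_cup_a [([240.5, 240.0], 0.91), ([285.0, 219.0], 0.68)]
0.9 [-4.64472476e-01 -3.10704180e+00 -6.25651826e-05] [0.16999642 0.33733686 0.08238879] 1.0016703329789327
```

View pics/top0.png

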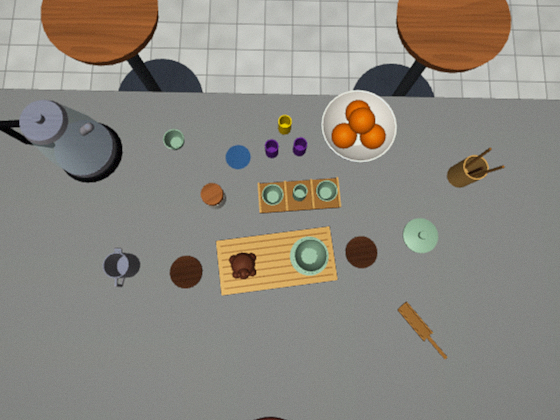

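View pics/scene0.png

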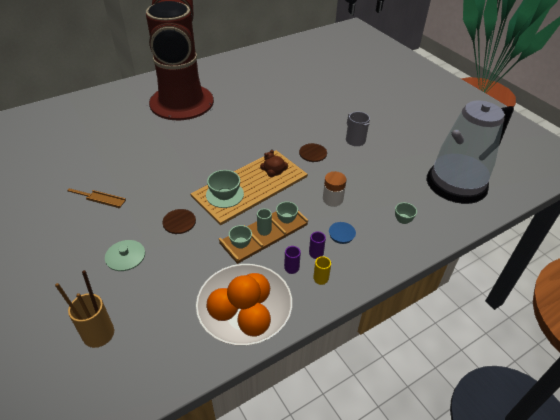

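```bash
cat > h.py <<'E'
from plant import manip
import cv2,numpy as np
from scipy.optimize import least_squares
def proj(d,X):
    c=X@d["R"].T+d["t"]; return np.c_[d["fx"]*c[:,0]/c[:,2]+d["cx"],d["fy"]*c[:,1]/c[:,2]+d["cy"]]
def back(d,uv,z):
    uv=np.atleast_2d(uv); r=np.c_[(uv[:,0]-d["cx"])/d["fx"],(uv[:,1]-d["cy"])/d["fy"],np.ones(len(uv))]@d["R"]
    o=-d["R"].T@d["t"]; return o+r*((z-o[2])/r[:,2])[:,None]
A=np.linspace(0,2*np.pi,40)
def ring(r,z): return np.c_[r*np.cos(A),r*np.sin(A),0*A+z]
SH={"lid":[(.03,0),(.046,.010),(.046,.014),(.011,.037)],"pitcher":[(.031,0),(.031,.085)],"caddy":[(.028,0),(.028,.078)],
"tall_cup":[(.018,0),(.018,.062)],"gaiwan":[(.05,.004),(.05,.008),(.043,.058)],"coaster_a":[(.042,.006)],"low_cup_a":[(.028,.036),(.02,0)]}
def cen(d,n,x,y,z):
    P=np.vstack([ring(*s) for s in SH[n]])+[x,y,z]
    h=cv2.convexHull((proj(d,P)).astype(np.float32)); m=cv2.moments(h)
    return np.array([m["m10"]/m["m00"],m["m01"]/m["m00"]]),m["m00"]
def fit(cams,n,masks,z):
    # masks {cam: mask}
    obs={c:np.array([np.nonzero(m)[1].mean(),np.nonzero(m)[0].mean()]) for c,m in masks.items()}
    c0=list(obs)[0]; x0=back(cams[c0],obs[c0],z+.03)[0,:2]
    f=lambda p:np.concatenate([cen(cams[c],n,p[0],p[1],z)[0]-obs[c] for c in obs])
    s=least_squares(f,x0,x_scale=.01,diff_step=1e-4); return s.x,s.fun,{c:(int(m.sum()),int(cen(cams[c],n,*s.x,z)[1])) for c,m in masks.items()}
E
cat > a.py <<'E'
from h import *
cams={c:manip.read_camera(c) for c in("top","scene")}
G={"lid":(0,[(421,236),(124,255)]),"pitcher":(0,[(121,265),(357,130)]),"caddy":(0,[(212,195),(334,188)]),"tall_cup":(.012,[(300,193),(264,222)]),
"gaiwan":(.012,[(310,256),(224,188)]),"toad":(.012,[(242,265),(274,164)]),"coaster_a":(0,[(361,252),(180,221)]),"coaster_a ":(0,[(186,272),(313,152)]),
"low_cup_a":(.012,[(272,195),(240,238)]),"low_cup_a ":(.012,[(327,190),(287,213)])}
for n,(z,px) in G.items():
    ms={}
    for c,p in zip(cams,px):
        for r in manip.regions_of(c,n.strip()):
            if np.hypot(*(np.array(r["location"])-p))<12: ms[c]=r["pixels"];print(n,c,round(r["score"],2),r["location"]);break
    if n=="toad":
        for c,m in ms.items():
            q=[np.nonzero(m)[1].mean(),np.nonzero(m)[0].mean()];print(back(cams[c],q,.012+.024)[0])
        continue
    for k in [list(ms)]+([[c] for c in ms] if len(ms)>1 else []):
        x,f,a=fit(cams,n.strip(),{c:ms[c] for c in k},z); print("  ",k,x.round(4),f.round(1),a)
    if n=="pitcher":
        m=ms.get("top")
        if m is not None:
            y,xx=np.nonzero(m);print(xx.min(),xx.max(),y.min(),y.max())
# tray and rack by colour
d=cams["top"];hsv=cv2.cvtColor(d["color"],cv2.COLOR_RGB2HSV)
m=cv2.inRange(hsv,(8,90,110),(28,255,255));m=cv2.morphologyEx(m,cv2.MORPH_CLOSE,np.ones((9,9)))
for ct in cv2.findContours(m,0,2)[0]:
    if cv2.contourArea(ct)<800: continue
    (cx,cy),_,_=cv2.minAreaRect(ct)
    if 200<cx<345 and 170<cy<300:
        P=back(d,ct[:,0].astype(float),.012)[:,:2]
        print("rect",cv2.minAreaRect((P*1000).astype(np.float32)))
big=cv2.resize(d["color"][170:310,80:460],None,fx=2.1,fy=2.1,interpolation=cv2.INTER_CUBIC);cv2.imwrite("pics/tz.png",big[:,:,::-1])
cv2.imwrite("pics/pz.png",cv2.resize(d["color"][235:295,90:160],None,fx=8,fy=8)[:,:,::-1])
E
python3 a.py
```

```text
lid top 0.73 [418.6, 235.5]
lid scene 0.62 [122.5, 256.0]
   ['top', 'scene'] [ 0.5555 -0.3837] [ 0.3 -0.   0.2 -0.2] {'top': (953, 976), 'scene': (995, 984)}
   ['top'] [ 0.5553 -0.3829] [-0. -0.] {'top': (953, 976)}
   ['scene'] [ 0.5556 -0.3844] [-0. -0.] {'scene': (995, 984)}
pitcher top 0.72 [120.1, 267.0]
pitcher scene 0.82 [357.9, 130.4]
   ['top', 'scene'] [0.4666 0.3768] [ 0.1 -0.2 -0.  -0.5] {'top': (888, 824), 'scene': (644, 672)}
   ['top'] [0.4661 0.377 ] [ 0. -0.] {'top': (888, 825)}
   ['scene'] [0.4689 0.3751] [-0. -0.] {'scene': (644, 674)}
102 139 249 286
caddy top 0.88 [209.6, 197.7]
caddy scene 0.87 [333.4, 186.2]
   ['top', 'scene'] [0.6464 0.1571] [-0.1 -0.2 -0.2 -0.2] {'top': (494, 522), 'scene': (716, 706)}
   ['top'] [0.6458 0.1568] [0. 0.] {'top': (494, 522)}
   ['scene'] [0.6473 0.1571] [-0.  0.] {'scene': (716, 707)}
tall_cup top 0.52 [299.1, 191.7]
tall_cup scene 0.8 [263.2, 221.2]
   ['top', 'scene'] [ 0.6577 -0.064 ] [-0.1 -0.2 -0.2 -0.2] {'top': (196, 216), 'scene': (358, 381)}
   ['top'] [ 0.6571 -0.0641] [0. 0.] {'top': (196, 215)}
   ['scene'] [ 0.6
[... 1080 characters left out ...]
0.0618] [ 26.3   2.   22.6 -15.8] {'top': (354, 366), 'scene': (407, 420)}
   ['top'] [0.6511 0.0056] [-0.  0.] {'top': (354, 367)}
   ['scene'] [ 0.6642 -0.1343] [0. 0.] {'scene': (407, 451)}
low_cup_a  top 0.62 [327.1, 190.7]
low_cup_a  scene 0.67 [286.8, 209.0]
   ['top', 'scene'] [ 0.6668 -0.0671] [-25.8  -2.  -21.8  15.1] {'top': (331, 363), 'scene': (384, 430)}
   ['top'] [ 0.6627 -0.1336] [-0. -0.] {'top': (331, 363)}
   ['scene'] [0.6503 0.0065] [ 0. -0.] {'scene': (384, 402)}
rect ((486.6713562011719, -7.706939697265625), (139.52786254882812, 299.21600341796875), 8.183777809143066)
rect ((658.416015625, -65.78413391113281), (81.3039779663086, 217.31317138671875), 5.4859538078308105)
```

View pics/pz.png

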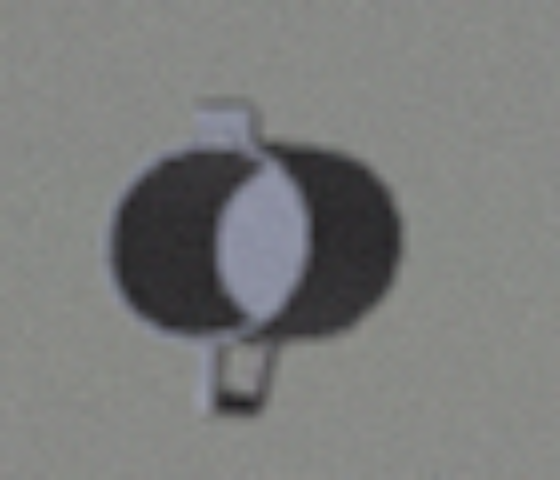

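View pics/tz.png

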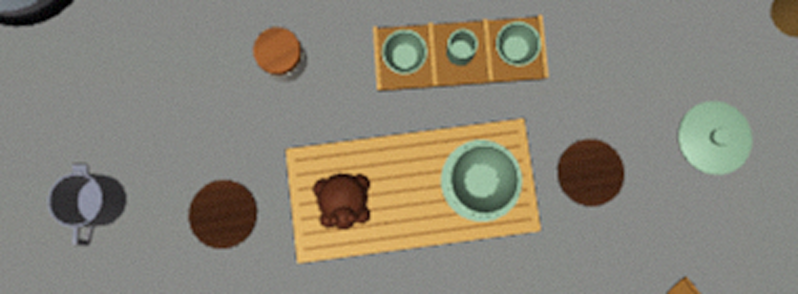

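Run:
```python
from h import *
d=manip.read_camera("top")
print(back(d,[[90+248/8,235+115/8],[90+245/8,235+385/8],[90+245/8,235+245/8]],.07))
# tool-down convention check & feasibility
from scipy.spatial.transform import Rotation as R
s=manip.observe(); print(s["tool_pos"],R.from_rotvec(s["ee_rot"]).as_matrix().round(3).tolist(),s["clock"])
```

```text
[[0.50520573 0.37016976 0.07      ]
 [0.42470292 0.36450939 0.07      ]
 [0.46615693 0.36789215 0.07      ]]
[0.18277483 0.59767274 0.23129981] [[-0.956, 0.292, -0.0], [0.292, 0.956, 0.0], [0.0, 0.0, -1.0]] 2.05
```

```bash
cat >> h.py <<'E'
from scipy.spatial.transform import Rotation as Ro
def ori(a):
    c,s=np.cos(a),np.sin(a); return Ro.from_matrix(np.array([[-s,c,0],[c,s,0],[0,0,-1.]])).as_rotvec()
def best(p,a):
    q0=manip.observe()["joint_positions"]; o=[]
    for k in(-1,0,1):
        q=manip.inverse_kinematics(p,ori(a+k*np.pi))
        if q is not None: o.append((abs(q[5]),a+k*np.pi))
    return min(o)[1]
def st(t=""):
    s=manip.observe();print(t,round(s["clock"],1),np.round(s["tool_pos"],4),"F",np.round(s["wrist_force"],1),"T",np.round(s["wrist_torque"],2),"grip",round(s["grip_width"],3))
def snap(f,c="top",box=None):
    d=manip.read_camera(c);im=d["color"]
    if box: im=im[box[1]:box[3],box[0]:box[2]]
    k=min(800/im.shape[1],600/im.shape[0]);cv2.imwrite("pics/"+f,cv2.resize(im,None,fx=k,fy=k,interpolation=cv2.INTER_CUBIC)[:,:,::-1])
def pick(x,y,a,zg,up=.2):
    a=best([x,y,up],a)
    manip.goto([x,y,up],ori(a)); manip.move_l([x,y,zg+.06],feed=.25); manip.move_l([x,y,zg],feed=.1); st("at")
    manip.grab(); st("grab"); manip.move_l([x,y,zg+.03],feed=.06); manip.move_l([x,y,up],feed=.25); st("up")
def carry(x,y,a,up=.2):
    a=best([x,y,up],a); manip.goto([x,y,up],ori(a)); st("over")
def place(x,y,zp,up=.2):
    manip.move_l([x,y,zp+.03],feed=.2); manip.move_l([x,y,zp+.001],feed=.03); manip.sleep(.2); st("down")
def release(x,y,up=.2):
    manip.ungrasp(); manip.sleep(.2); st("rel"); p=manip.observe()["tool_pos"]; manip.move_l([p[0],p[1],p[2]+.04],feed=.08); manip.move_l([p[0],p[1],up],feed=.3)
E
python3 - <<'E'
from h import *
d=manip.read_camera("top");c=back(d,[116.3,265.8],.085)[0];print(c)
x,y=np.mean([c[:2],[.4675,.3765]],axis=0);print(x,y)
pick(x,y,np.pi/2-.05,.034)
snap("p1.png","scene",(280,60,440,180))
E
```

```text
[0.46550886 0.37247043 0.085     ]
0.4665044285744421 0.37448521325405837
at 4.8 [0.4669 0.3747 0.0345] F [0.9 0.3 0.4] T [0.04 0.04 0.05] grip 1.002
grab 5.1 [0.4674 0.3751 0.0353] F [0.1 1.2 3.3] T [ 0.01 -0.05  0.01] grip 0.696
up 6.5 [0.4657 0.3739 0.1981] F [ 0.   0.2 -3.3] T [ 0.02 -0.    0.01] grip 0.699
```

View pics/p1.png

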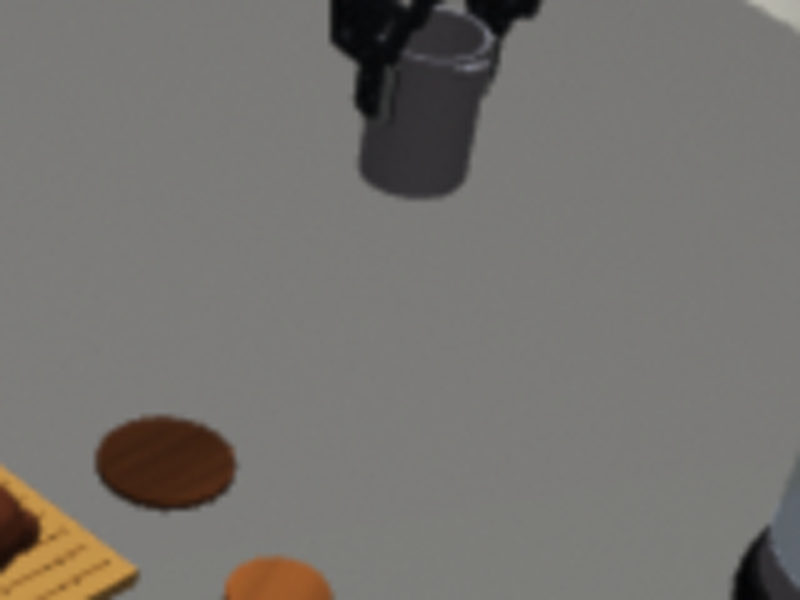

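The pitcher is held upright, with its lower half below the fingers at about (415,130) in the crop. Placing it now.

Run:
```python
from h import *
x,y=.5105,-.2285
carry(x,y,np.pi/2-.05); place(x,y,.034+.006); release(x,y)
lx,ly=.5555,-.3837
a=best([lx,ly,.2],np.pi/2); manip.goto([lx,ly,.2],ori(a))
snap("t2.png","scene",(80,120,320,300)); st()
```

```text
over 8.7 [ 0.5107 -0.2279  0.1998] F [ 0.2  0.5 -1.6] T [-0.05  0.03  0.02] grip 0.697
down 10.8 [ 0.5106 -0.2285  0.0413] F [-1.   1.4  2.6] T [ 0.23  0.41 -0.13] grip 0.7
rel 11.4 [ 0.5105 -0.2285  0.041 ] F [0.2 0.7 0.2] T [ 0.04 -0.01 -0.04] grip 0.998
 13.3 [ 0.5549 -0.3821  0.1985] F [-0.1 -0.5 -0. ] T [-0.02 -0.02  0.01] grip 1.004
```

View pics/t2.png

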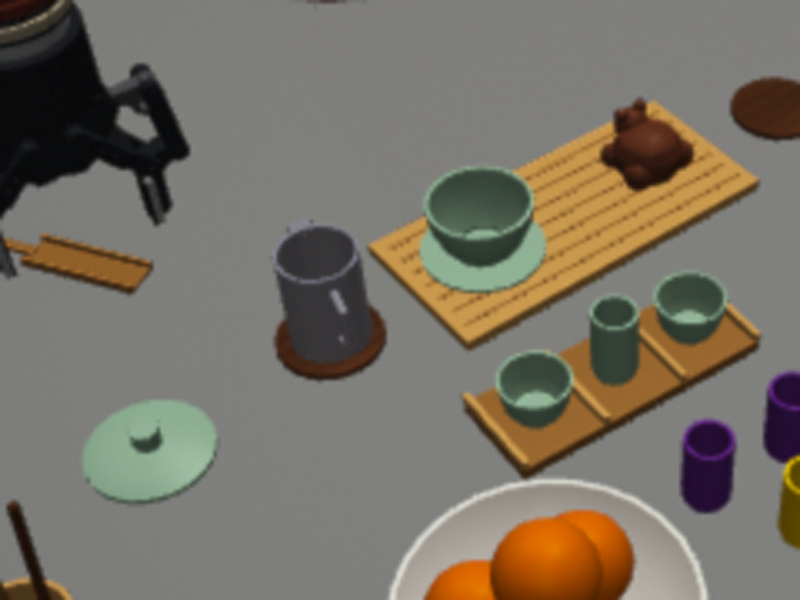

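Pitcher stands centred on its coaster at about (330,300) in the crop. Next the lid by its knob.

Run:
```python
from h import *
lx,ly=.5554,-.3835
pick(lx,ly,np.pi/2,.0215,.2)
snap("l1.png","scene",(20,140,240,300))
```

```text
at 15.0 [ 0.5555 -0.3836  0.0214] F [-0.3 -1.   0.7] T [-0.01 -0.04 -0.02] grip 1.005
grab 15.6 [ 0.5558 -0.3838  0.0222] F [-0.2 -0.1  2.6] T [ 0.05  0.02 -0.  ] grip 0.215
up 17.0 [ 0.5546 -0.3828  0.1979] F [ 0.3  0.8 -1.4] T [-0.03 -0.01 -0.04] grip 0.217
```

View pics/l1.png

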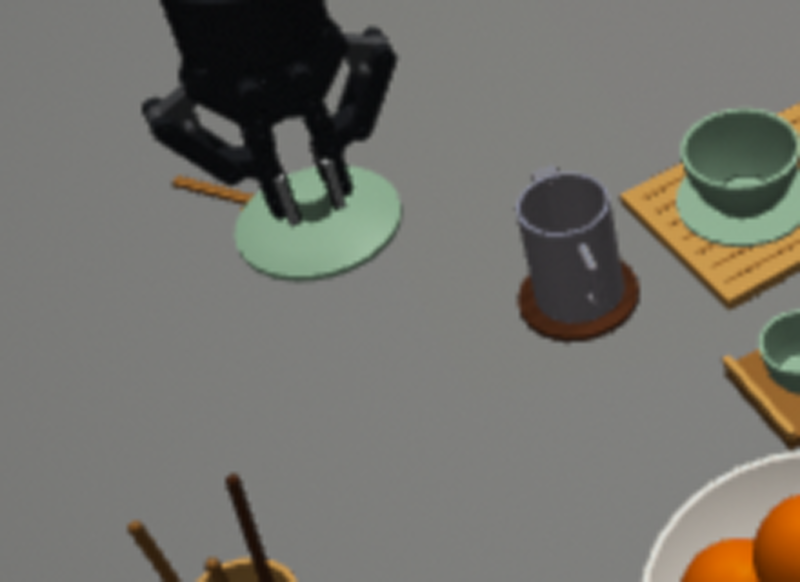

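Run:
```python
from h import *
x,y=.4987,-.0914
carry(x,y,np.pi/2); manip.sleep(.2)
manip.move_l([x,y,.0815+.018],feed=.2); manip.sleep(.3); st()
snap("g1.png","scene",(150,120,310,240))
```

```text
over 18.2 [ 0.4991 -0.0923  0.2001] F [ 0.1 -0.8 -0.9] T [0.03 0.04 0.02] grip 0.218
 19.3 [ 0.4996 -0.0917  0.1009] F [-0.2  0.6  0.1] T [0.01 0.03 0.02] grip 0.215
```

View pics/g1.png

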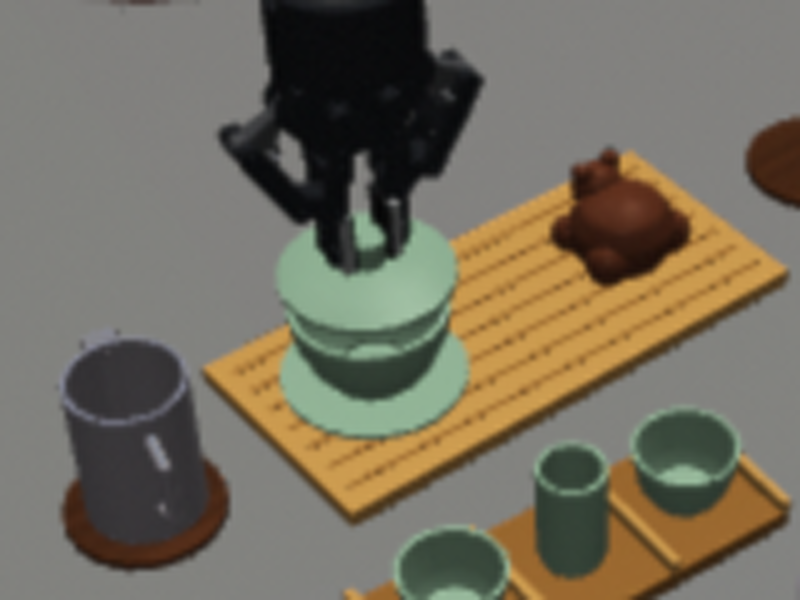

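Run:
```python
from h import *
d=manip.read_camera("scene")
for nm,r,z in(("cover",.046,.1009-.0215+.012),("saucer",.05,.018),("rim",.043,.07)):
    p=(proj(d,ring(r,z)+[.4988,-.0915,0])-[150,120])*5;print(nm,p.min(0).round(),p.max(0).round())
```

```text
cover [272. 209.] [454. 328.]
saucer [278. 309.] [467. 439.]
rim [282. 244.] [450. 356.]
```

The lid's edges (276–457) and saucer's edges (281–470) both sit about 3 crop px right of prediction, so they are mutually aligned. Lowering.

Run:
```python
from h import *
x,y=.4987,-.0914
manip.move_l([x,y,.0835],feed=.03); manip.sleep(.2); st("down")
manip.move_l([x,y,.0815],feed=.01); manip.sleep(.1); st("down2")
release(x,y)
# tall cup
a=np.deg2rad(5.3)
a=best([.6577,-.064,.2],a); manip.goto([.6577,-.064,.2],ori(a)); st(); 
snap("g2.png","scene",(150,120,310,240))
```

```text
down 20.3 [ 0.4988 -0.0914  0.0836] F [ 0.4 -0.1 -0.7] T [ 0.03  0.07 -0.02] grip 0.218
down2 20.8 [ 0.4992 -0.0916  0.0826] F [-1.5  0.9  5.7] T [0.17 0.38 0.04] grip 0.217
rel 21.6 [ 0.4987 -0.0914  0.0815] F [ 0.1 -0.1  0. ] T [0.03 0.04 0.02] grip 1.002
 24.1 [ 0.657  -0.064   0.1989] F [ 0.4 -0.1  0.8] T [ 0.02  0.   -0.06] grip 0.998
```

View pics/g2.png

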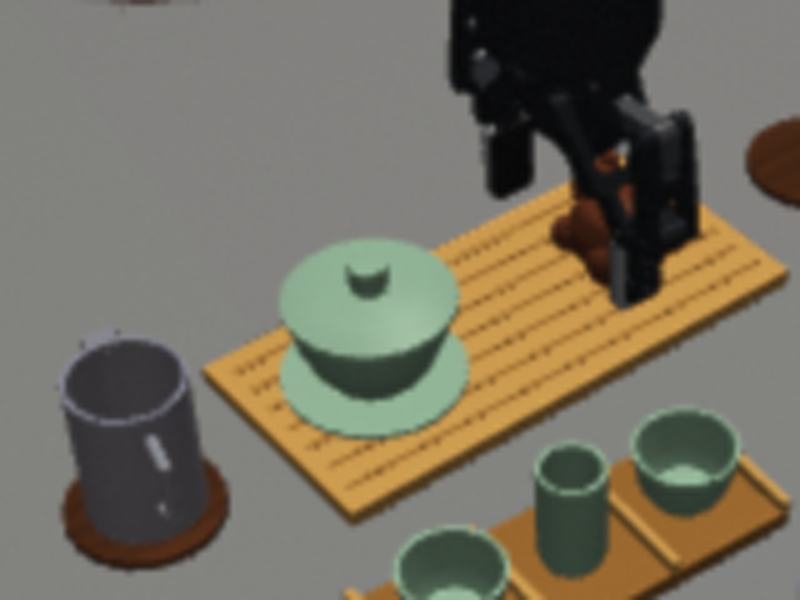

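Lid is seated flat on the bowl at (370,300). Now the tall cup.

Run:
```python
from h import *
pick(.6577,-.064,np.deg2rad(5.3),.038)
snap("c1.png","scene",(200,100,340,270))
x,y=.4866,-.0076
carry(x,y,np.deg2rad(8.15)); place(x,y,.038+.0005)
snap("c2.png","scene",(150,120,350,270))
```

```text
at 25.7 [ 0.6579 -0.064   0.038 ] F [ 0.2 -0.5 -0.6] T [-0.04  0.    0.04] grip 0.997
grab 26.2 [ 0.6582 -0.0641  0.0387] F [0.3 0.9 2.1] T [ 0.01 -0.03 -0.04] grip 0.397
up 27.5 [ 0.6568 -0.0638  0.1981] F [-0.2 -0.2 -1.8] T [ 0.06 -0.    0.01] grip 0.389
over 28.3 [ 0.4869 -0.0078  0.1993] F [ 0.2 -0.  -0.4] T [-0.01 -0.02 -0.04] grip 0.391
down 30.4 [ 0.4868 -0.0076  0.0397] F [ 1.   0.  -1.4] T [-0.02 -0.05  0.01] grip 0.396
```

View pics/c2.png

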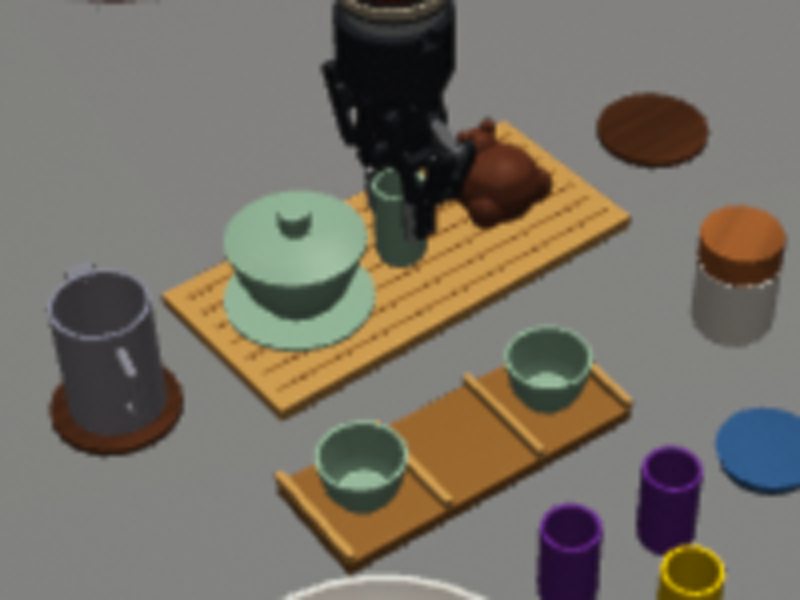

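Cup hovers at about (400,215), midway between gaiwan and toad, within a millimetre or so of the tray. Easing it down, releasing, then picking up the caddy.

Run:
```python
from h import *
x,y=.4866,-.0076
manip.move_l([x,y,.0378],feed=.02); manip.sleep(.2); st("down")
release(x,y)
pick(.6464,.1571,0.0,.034)
x,y=.453,.2255
carry(x,y,np.pi/2); place(x,y,.040); 
snap("d1.png","scene",(150,100,390,270))
```

```text
down 30.9 [ 0.4872 -0.0077  0.0387] F [-1.   0.6  4.8] T [0.05 0.38 0.04] grip 0.394
rel 31.7 [ 0.4866 -0.0076  0.0378] F [ 0.3 -0.5  0.1] T [ 0.   -0.03 -0.01] grip 0.999
at 35.1 [0.6466 0.1572 0.0339] F [-0.1 -0.9  0.2] T [-0.03 -0.    0.01] grip 1.0
grab 35.5 [0.6473 0.1572 0.0353] F [-0.3 -0.1  3.9] T [ 0.02  0.04 -0.02] grip 0.645
up 36.9 [0.6454 0.157  0.198 ] F [-0.8  0.  -3.5] T [-0.   -0.02  0.  ] grip 0.64
over 38.1 [0.4528 0.2252 0.1989] F [ 0.4  0.8 -2.5] T [ 0.    0.01 -0.  ] grip 0.641
down 40.2 [0.4532 0.2256 0.0412] F [-1.7  0.2 -0.4] T [-0.02  0.27  0.01] grip 0.637
```

View pics/d1.png

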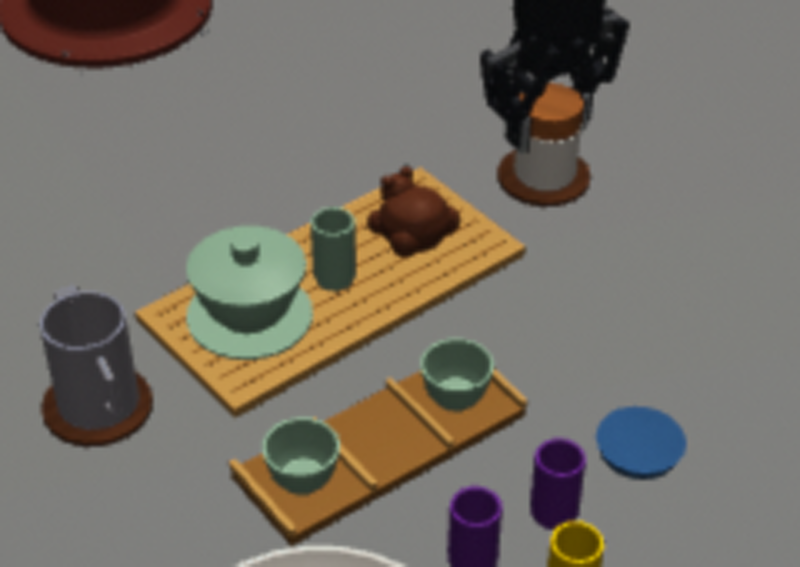

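The cup stands at (333,248) between gaiwan and toad, and the caddy is on the toad's coaster at (545,150). Settling it, then measuring everything.

Run:
```python
from h import *
x,y=.453,.2255
manip.move_l([x,y,.0393],feed=.02); manip.sleep(.1); st("down")
release(x,y)
manip.goto_joints([1.155, 0.053, 1.613, 0, 1.476, -0.119]); manip.sleep(.3)
cams={c:manip.read_camera(c) for c in("top","scene")}
T={"lid":(.06,(.4987,-.0914)),"pitcher":(.006,(.5105,-.2285)),"caddy":(.006,(.453,.2255)),"tall_cup":(.012,(.4866,-.0076)),"coaster_a":(0,(.5105,-.2285)),"coaster_a ":(0,(.453,.2255)),"gaiwan":(.012,(.4987,-.0914)),
"low_cup_a":(.012,(.651,.006)),"low_cup_a ":(.012,(.663,-.134))}
for n,(z,p) in T.items():
    ms={}
    for c,d in cams.items():
        q=cen(d,n.strip(),*p,z)[0]
        for r in manip.regions_of(c,n.strip()):
            if np.hypot(*(np.array(r["location"])-q))<10: ms[c]=r["pixels"];break
    if ms:
        x,f,a=fit(cams,n.strip(),ms,z);print(n,x.round(4),(1000*(x-p)).round(1),f.round(1),a)
    else: print(n,"none")
for c in cams:
    print(c,[ (np.round(r["location"],1),r["score"]) for r in manip.regions_of(c,"toad")][:2])
snap("f1.png","top",(80,160,460,310));snap("f2.png","scene",(120,100,380,270)); st()
```

```text
down 40.6 [0.4533 0.2256 0.0412] F [-6.5 -2.  12.2] T [-0.44  1.14  0.03] grip 0.641
rel 41.3 [0.453  0.2255 0.0392] F [ 0.6 -0.  -1.1] T [-0.01 -0.    0.02] grip 0.999
lid [ 0.4997 -0.0903] [1.  1.1] [ 0.1 -0.1 -0.  -0.2] {'top': (1156, 1122), 'scene': (679, 710)}
pitcher [ 0.5092 -0.2274] [-1.3  1.1] [ 0.1  0.   0.1 -0. ] {'top': (704, 669), 'scene': (950, 977)}
caddy [0.4551 0.2266] [2.1 1.1] [ 0.1  0.   0.1 -0.1] {'top': (582, 574), 'scene': (571, 587)}
tall_cup [ 0.4876 -0.0083] [ 1.  -0.7] [-0.1 -0.1 -0.2 -0. ] {'top': (156, 175), 'scene': (300, 324)}
coaster_a [ 0.5312 -0.2395] [ 20.7 -11. ] [-0.  0.] {'scene': (227, 647)}
coaster_a  [0.4545 0.2107] [  1.5 -14.8] [ 0.2 -1.3 -0.6 -2.1] {'top': (320, 847), 'scene': (155, 389)}
gaiwan [ 0.5011 -0.0953] [ 2.4 -3.9] [-0.  0.] {'top': (1098, 1193)}
low_cup_a [0.651  0.0063] [0.  0.3] [ 0.1 -0.   0.1 -0.1] {'top': (327, 367), 'scene': (375, 402)}
low_cup_a  [ 0.6635 -0.1337] [0.5 0.3] [-0.  -0.2 -0.1 -0.2] {'top': (359, 362), 'scene': (412, 450)}
top [(array([240.7, 266. ]), 0.93)]
scene [(array([274.5, 164.4]), 0.73)]
 45.6 [0.1828 0.5976 0.2311] F [-0.5 -0.2  0.1] T [ 0.01 -0.02  0.01] grip 0.998
```

View pics/f1.png

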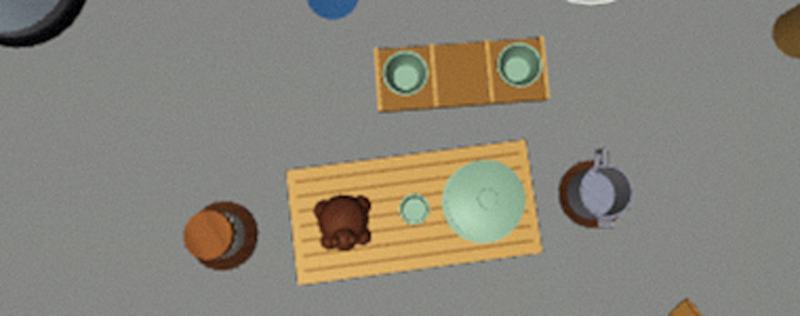

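View pics/f2.png

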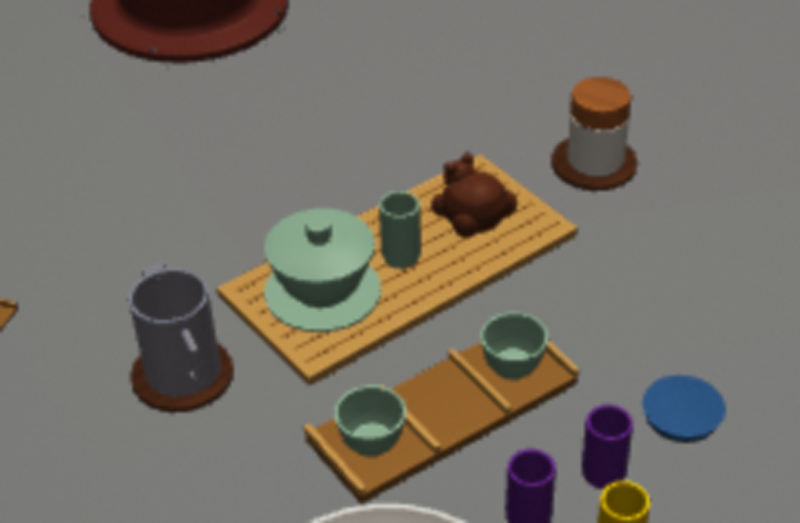

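```bash
python3 -c "
from plant import manip
manip.finish_job(); print(manip.observe()['clock'])"
```

```text
the job is handed in; nothing more can be done
the job is handed in; nothing more can be done
```

The tea things are laid and the job was handed in at about 46 s of the 109 s allowed. The pitcher is on the gaiwan's coaster, the lid on the gaiwan, the tall cup on the tray midway between gaiwan and toad, and the caddy on the toad's coaster. `finish_job` gives no verdict, so what follows is my own last check.

- **Positions:** in both cameras, the lid, pitcher, caddy and tall cup measured within 2.5 mm of where I aimed. The low cups had moved less than 1 mm. The last pictures show everything upright, with the arm clear.
- **Gaiwan and coasters:** the final fits for these disagreed. The gaiwan came out about 4.5 mm off and the coasters 15 to 23 mm off. I put this down to the lid, pitcher and caddy now covering them, because the visible areas were well below the expected ones for the coasters. The last pictures show the pitcher and caddy centred on their coasters.
- **Toad:** I checked it only by eye and by its image position, which was within 2 px of the start in the top camera.
- **Forces:** the highest wrist force I read was about 14 N, when settling the caddy.

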